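# Open the instrument chest and lock its lid stay

## Task

Open the steel instrument chest and lock its lid up: raise the lid by its bar handle, let go of the handle, then press the black knob at the knee of the folding stay inside, through the straight and up to its stop, so that the stay is locked and the lid stands by itself. Do not force the stay, and leave the bottles and the tub beside the chest where they are.

Things in the scene. Friction and masses are not known exactly. Their poses are not given: they have to be found in the camera images.
- chest: Open-topped stainless-steel box, 180 deep (x) x 280 wide (y) x 95 high, walls 4, fixed to the bench; nothing inside stands higher than 30. Origin: centre of its underside, z up; its -x side is the front and looks roughly towards the robot; the hinge is on the far (+x) rim, the folding stay inside along the left (+y) wall.
- lid (a joint): Lid angle, rad: 0 shut, grows as the front edge rises; 1.326 at most (stay dead straight), 1.31 when locked. Steel pan 188 x 286 x 22 mm on the rim, 0.34 to 0.55 kg. Its hinge is oil-damped, 2.5 N m per rad/s both ways: raise it at 0.4 rad/s or slower (about 8 N at the handle). Let go, it sinks back: 0.01 to 0.04 rad/s near upright, faster lower down (about 0.2 below half).
- hinge (a point): Middle of the hinge line, at chest x = +92 mm, height 95 mm. The line runs along the chest's y.
- handle (a point): Middle of the lid's handle: a round bar 10 mm thick, 126 mm long, parallel to the hinge, on two posts 110 mm apart in front of the lid. Lid shut: 226 mm in front of the hinge line and 11 mm above it (height 106 mm). It is 38 mm from the lid's front face: 33 mm free between bar and lid. It may turn between the fingers. Moves with the lid.
- knee_bend (a joint): Bend of the stay at its knee, rad: 0 folded (lid shut), 2.69 dead straight, 2.95 at its stop (locked, 0.26 past straight). It grows as the lid rises, but raising the lid alone brings it no further than dead straight, where it may balance but is not locked; only pressing the knob takes it past. Past straight it holds the lid up.
- stay: Folding stay: two flat steel links of 68 mm (13 x 4 mm), from a pin inside the chest's left wall (origin of this body; chest x 7, height 80 mm) to the knee and on to the lid. Folded inside while the lid is shut; as the lid rises it unfolds, bent towards the front. Pressed at 20 mm/s the knob resists with some 5 N, less near straight; then the stop is hard.
- knee (a point): Middle of the black knob on the knee: a cylinder 18 mm in diameter, 28 mm long, axis along the chest's y (y 90 to 118). Chest frame (x, height) in mm: (-53, 48) lid shut, (0, 148) at lid 1.1 rad, (20, 147) at 1.25, (41, 139) dead straight, (48, 135) locked; y 104. Above the rim it is free to reach from the front and above; press it away from the front and a little down.
- bottle_tall: Glass bottle with blue cap, 66 mm in diameter, 160 mm high, standing to the right (-y) of the chest. Origin: centre of its underside. To be left alone.
- bottle_short: Glass bottle with blue cap, 60 mm in diameter, 110 mm high, farther to the right. Origin: centre of its underside. To be left alone.
- tub: White plastic jar, 90 mm in diameter, 85 mm high, standing to the left (+y) of the chest. Origin: centre of its underside. To be left alone.

How it is judged:
By the outcome, as a careful person would: the job done as asked, in the order asked, and still so for the second after the job is handed in, with the robot touching nothing.
It also fails if it takes over 56 s, if anything falls off the work surface, if the arm or the gripper's body presses on something with over 40 N, if the wrist force passes 120 N, or if a joint passes its speed limit or range.

## Robot

A 7-joint arm with a two-finger parallel gripper is mounted at the origin on the work surface. World frame = base frame: x ahead of the robot, y to its left, z up, the work surface at z = 0. Lengths are in m, angles in rad, forces in N, time in s.
With the tool pointing down it reaches from about 0.4 to 0.85 m from the base axis. Payload 10.4 kg.
Tool frame: the origin (TCP) lies on the mounting face of the last link; the fingertips stand 173 mm ahead of it and the grasp point (between the pads) lies 155 mm ahead of it (manip.tip_extent is the distance from the TCP to the fingertips, in m); z points along the fingers, y is the line along which they close (so a half turn about z gives the same grasp; the last joint's range is limited). The gripper opens to 85 mm and grips with 20 to 120 N. Pads are 22 mm wide; open, the fingers measure 114 mm over their backs; the gripper's body (76 mm by 85 mm) begins 54 mm behind the grasp point. The pads swing forward as they close: fully open they stand 13 mm farther back than shut.
Start: joints at [-1.256, 0.332, -0.065, 1.46, 0.022, 1.35, -0.088], TCP at [0.207, 0.59, 0.405] pointing down, gripper open.
Joint ranges: [-2.6, 2.6], [-0.5, 2.12], [-1.47, 1.34], [0.16, 2.42], [-1.27, 4.41], [0.06, 2.06], [-2.6, 2.6]. Speed limits (rad/s): [2.22, 2.22, 2.79, 2.79, 3.14, 3.14, 3.14].

## Interface

Orientations are given as a unit quaternion [x, y, z, w].
In Python, from workcell import manip gives the robot as it stands.
- The arm moves only by the tool move_arm, never from a script. Its argument "plan" is one flat list of numbers, 7 for each row, row after row: the turn, a rotation vector about the tool's x, y, z in rad, then the shift along the tool's x, y, z in m, then the finger opening in m, from 0 to 0.0854. In form: [ax, ay, az, dx, dy, dz, gripper, ax, ay, az, dx, dy, dz, gripper, ...]. A call has 1 to 12 rows; each row is the pose to reach, as a shift and turn from the pose commanded when the call began, along the tool's axes at that moment; what a row does not reach only later rows make up. A row lasts 1/8 s, in which the tool goes at most 62.5 mm and 10.7 degrees, less where a joint would pass 70% of its speed; a pose out of reach is approached as far as the arm can. A call with a gripper value outside its range is refused whole. The fingers move at their own pace and stop on an object; "squeeze" is the grip in N (left out, the last holds). Time passes only in rows, so rows that repeat a pose let the fingers close. It gives the time, the measured TCP pose, the force, the opening and the grip force at its end, in the units of the state.
- manip.get_obs(): the state, without advancing time (a new reading comes with each control period).
- manip.camera(name): name is "scene" or "top" or "wrist"; returns a dict with "color" (400x640x3 uint8, red, green, blue), "fx", "fy", "cx", "cy" (pixels), "cam_to_world" (4x4, takes a point from camera to world coordinates); the wrist camera has in their place "mount" (4x4, takes a point from camera to tool coordinates, whose origin is the TCP and whose axes are the flange's). Camera axes: x right, y down, z forward; pixel columns grow to the right and rows downward; lengths in m; the calibration is good to about 2 mm. A picture is of the moment at which its call begins: read the wrist's pose just before it. There is no depth.
- manip.hand_in(): hands the job in; it is judged then, once.
Trained networks look in a picture, given as the dict that the camera call returned (one of the last four; its "shot" number tells which), for a name from the list of things; names that differ only in an ending like _2 or _b are one class to them, and where a whole thing is asked for, a point or a joint stands for the part that bears it (a point fixed in the world has none). Each returns a list of dicts, best first, with "conf" (0 to 1); they miss things now and then, are a little off and sometimes report something else, mostly with a low value. They report only what shows in the picture. A call takes as long as a camera call.
- manip.look_for(picture, label): "position" ([x, y, z] in m, in the coordinates of the camera as it stood for that picture, good to about 4 mm: the middle of the surface that is visible of it).
- manip.silhouettes(picture, label): "pixels" (400x640 bool, what is visible of it).
- manip.tip_of(picture, label): "position" ([x, y, z] in m, in the coordinates of the camera as it stood for that picture, good to about 4 mm: a listed point, or the origin of a listed thing).
The state is a dict: "clock": time; "joint_pos": joint angles; "joint_velocities": joint speeds; "tau": joint torques, N m; "position": TCP position; "ee_rot": TCP orientation; "ft_force": force on the tool from outside, world axes, zero at the start; "torque": the same for the moment, N m; "grip_width": opening from 0.0 (shut) to 1.0 (fully open); "grasp_force": force on a finger pad.
Only numpy, scipy, OpenCV 4.12 (cv2) and the standard library are available. Lean on these libraries where they do the work, as an engineer would, in place of code of your own. Each camera call takes 0.05 s, during which the arm holds its last target. There are 200 camera calls.

## Working session

There is one attempt and no reset: what is moved stays moved. The work goes in short steps, Python scripts to look and compute and a tool call to move; the robot and the scene stay as the last step left them, time stands still between calls to the robot, and variables do not carry over. Pictures are saved under pics/ and viewed, at most 10 in all, crops included, and the job is handed in when it is done.

Besides the shell and the picture viewer there is one more tool, called after "Request:" by a JSON object that holds its "fn" and its "kwargs", one argument or row to a line. move_arm: Moves the arm, as the interface text tells. Its arguments: {"type":"object","properties":{"plan":{"type":"array","items":{"type":"number"}},"squeeze":{"type":"number"}},"required":["plan"]}

```bash
ls; mkdir -p pics; cat > h.py <<'E'
import numpy as np, cv2
from scipy.spatial.transform import Rotation as R
from workcell import manip
def cw(p):
    if 'cam_to_world' in p: return np.array(p['cam_to_world'])
    o=p['_o']; T=np.eye(4); T[:3,:3]=R.from_quat(o['ee_rot']).as_matrix(); T[:3,3]=o['position']
    return T@np.array(p['mount'])
def shot(n):
    o=manip.get_obs(); p=manip.camera(n); p['_o']=o; return p
def w(p,x): return (cw(p)@np.append(x,1))[:3]
def pts(p,label,k=2):
    return [(round(d['conf'],2),np.round(w(p,d['position']),4).tolist()) for d in manip.tip_of(p,label)[:k]]
E
python3 - <<'E'
from h import *
o=manip.get_obs(); print(o)
for n in ('scene','top'):
    p=shot(n); cv2.imwrite(f'pics/{n}0.png',p['color'][:,:,::-1])
    for l in ('chest','hinge','handle','knee','bottle_tall','bottle_short','tub','stay'): print(n,l,pts(p,l))
E
```

```text
pics
{'clock': 0.0, 'joint_pos': array([-1.25557555,  0.33290253, -0.06468144,  1.46095648,  0.02158684,
        1.34991933, -0.08854675]), 'joint_velocities': array([ 0.00066093, -0.00030224, -0.00057868,  0.00176082, -0.00088674,
       -0.00058692,  0.00049368]), 'tau': array([ 1.38843880e-04, -6.25450373e+01,  4.91252658e-02, -3.91591287e+01,
        1.61745551e-02,  1.00740461e-02, -2.16354431e-05]), 'position': array([0.2071033 , 0.58954919, 0.40388931]), 'ee_rot': array([ 1.68130911e-01,  9.85764394e-01, -7.39471755e-04, -9.40158930e-05]), 'ft_force': array([ 0.06352219, -0.2476439 ,  0.63425656]), 'torque': array([ 0.02432221, -0.00970647,  0.05361126]), 'grasp_force': 0.0, 'grip_width': 1.0000641490347333}
scene chest [(0.78, [0.6007, 0.1014, -0.001])]
scene hinge [(0.81, [0.6908, 0.0735, 0.0961])]
scene handle [(0.67, [0.4702, 0.1483, 0.1089])]
scene knee []
scene bottle_tall [(0.62, [0.5621, -0.1316, 0.0])]
scene bottle_short [(0.57, [0.5021, -0.2188, 0.0013])]
scene tub [(0.79, [0.7446, 0.3138, 0.0009])]
scene stay []
top chest [(0.88, [0.5956, 0.1001, -0.0047])]
top hinge [(0.75, [0.6836, 0.0709, 0.0941])]
top handle [(0.71, [0.4685, 0.1426, 0.102])]
top knee []
top bottle_tall [(0.59, [0.5676, -0.1349, -0.0037])]
top bottle_short [(0.7, [0.5082, -0.2215, 0.0014])]
top tub [(0.92, [0.742, 0.313, -0.0006])]
top stay []
```

View pics/scene0.png

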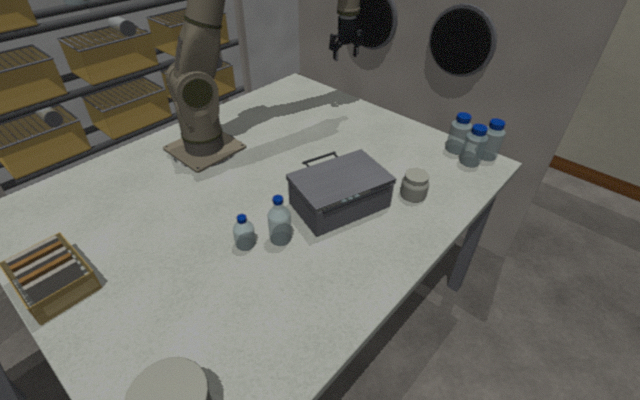

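View pics/top0.png

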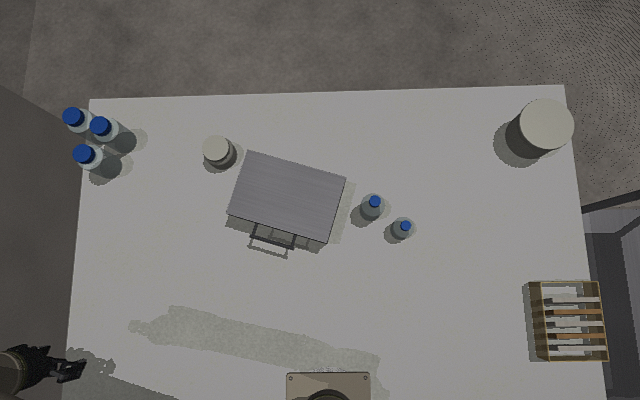

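The scene view shows the shut chest at (340,190) with its handle at (320,158). In the top view the chest is at (287,197) and the handle at (272,240). The network positions agree with this, and the yaw is about −18°. I'll move above the handle.

Request:
{"fn": "move_arm", "kwargs": {
  "plan": [0,0,0.15,-0.04,-0.033,0.006,0.04,0,0,0.32,-0.08,-0.067,0.012,0.04,0,0,0.48,-0.12,-0.1,0.02,0.04,0,0,0.65,-0.16,-0.135,0.03,0.04,0,0,0.82,-0.2,-0.17,0.035,0.04,0,0,0.98,-0.245,-0.205,0.04,0.04,0,0,1.14,-0.285,-0.24,0.045,0.04,0,0,1.3,-0.325,-0.275,0.05,0.04,0,0,1.46,-0.36,-0.305,0.055,0.04,0,0,1.55,-0.39,-0.33,0.06,0.04,0,0,1.55,-0.394,-0.332,0.06,0.04,0,0,1.55,-0.394,-0.332,0.06,0.04]
}}

```text
clock: 2.4
position: [0.4688, 0.1462, 0.3448]
ee_rot: [0.81, 0.587, 0.0, -0.0]
ft_force: [0.3, 0.8, -0.0]
grip_width: 0.469
grasp_force: 0.0
```

```bash
cat >> h.py <<'E'
def plane(p,px,z):
    T=cw(p); px=np.atleast_2d(px).astype(float)
    d=np.c_[(px[:,0]-p['cx'])/p['fx'],(px[:,1]-p['cy'])/p['fy'],np.ones(len(px))]@T[:3,:3].T
    return T[:3,3]+d*((z-T[2,3])/d[:,2])[:,None]
def rect(p,label,z):
    s=manip.silhouettes(p,label)
    if not s: return None
    m=s[0]['pixels']; v,u=np.nonzero(m)
    w2=plane(p,np.c_[u,v],z)[:,:2]
    return round(s[0]['conf'],2),cv2.minAreaRect((w2*1000).astype(np.float32))
E
python3 - <<'E'
from h import *
o=manip.get_obs(); print(o['clock'],o['position'],R.from_quat(o['ee_rot']).as_matrix().round(3),o['joint_pos'].round(3),o['grip_width'],o['ft_force'])
for n in ('top','scene','wrist'):
    p=shot(n); cv2.imwrite(f'pics/{n}1.png',p['color'][:,:,::-1])
    for l in ('hinge','handle','chest'): print(n,l,pts(p,l))
    print(rect(p,'lid',0.117),rect(p,'handle',.106))
E
```

```text
2.4 [0.46877455 0.14620248 0.34477741] [[ 0.311  0.95  -0.   ]
 [ 0.95  -0.311  0.   ]
 [ 0.    -0.    -1.   ]] [-0.782  0.073  0.406  1.906 -0.032  1.169 -0.68 ] 0.4687625902143923 [ 0.27425564  0.77295876 -0.03923088]
top hinge [(0.93, [0.6853, 0.0692, 0.0941])]
top handle [(0.76, [0.47, 0.1419, 0.1029])]
top chest [(0.67, [0.5936, 0.0961, -0.0018])]
(0.63, ((573.3641357421875, 108.7086410522461), (291.28399658203125, 235.38900756835938), 72.38221740722656)) (0.75, ((556.8056640625, -130.87985229492188), (64.93389892578125, 76.27591705322266), 43.89371871948242))
scene hinge [(0.75, [0.6868, 0.0725, 0.0954])]
scene handle [(0.76, [0.466, 0.1453, 0.1079])]
scene chest []
(0.83, ((586.86669921875, 100.43669891357422), (299.0498352050781, 234.3006134033203), 71.7646484375)) (0.76, ((576.335205078125, 112.38937377929688), (302.3306579589844, 233.39443969726562), 71.81533813476562))
wrist hinge [(0.8, [0.6823, 0.0788, 0.0953])]
wrist handle [(0.91, [0.4647, 0.1423, 0.1064])]
wrist chest [(0.76, [0.594, 0.1005, 0.0022])]
(0.62, ((572.2944946289062, 106.75564575195312), (282.46197509765625, 231.246826171875), 72.7916259765625)) (0.88, ((576.9168701171875, 100.11286163330078), (296.40179443359375, 244.01605224609375), 72.04690551757812))
```

View pics/wrist1.png

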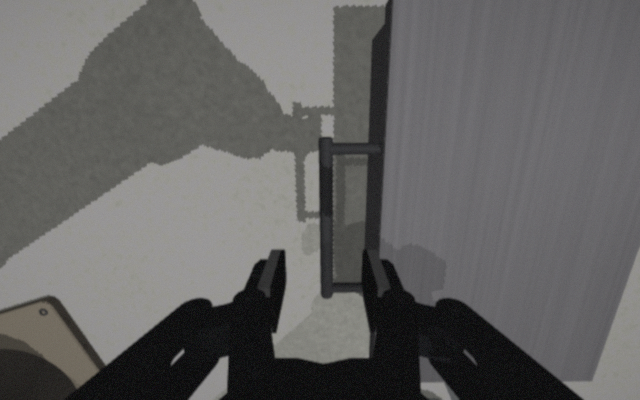

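The wrist view shows the bar along column 326, from row 140 to row 297. The lid's front edge is near column 388. I'll compute the handle position from those pixels.

```bash
python3 - <<'E'
from h import *
p=shot('wrist'); a=plane(p,[[326,140],[326,296]],.106); b=plane(p,[[390,60],[381,250]],.117)
o=p['_o']; M=R.from_quat(o['ee_rot']).as_matrix()
m=a.mean(0); print(a,m,np.linalg.norm(a[0]-a[1]),b)
print('tool-frame bar-TCP',M.T@(m-o['position']), 'lid edge',(b-o['position'])@M)
E
```

```text
[[0.48699617 0.19931055 0.106     ]
 [0.44867916 0.08158784 0.106     ]] [0.46783767 0.14044919 0.106     ] 0.12380157303645391 [[0.53774638 0.23309376 0.117     ]
 [0.50081549 0.11372738 0.117     ]]
tool-frame bar-TCP [-0.00548089  0.00073925  0.23869916] lid edge [[ 0.1043426   0.03827901  0.22770765]
 [-0.02058821  0.04040435  0.2276973 ]]
```

Request:
{"fn": "move_arm", "kwargs": {
  "plan": [0,0,0,-0.005,0,0.02,0.03,0,0,0,-0.005,0,0.045,0.03,0,0,0,-0.005,0,0.065,0.03,0,0,0,-0.005,0,0.08,0.03,0,0,0,-0.005,0,0.085,0.03,0,0,0,-0.005,0,0.085,0.03,0,0,0,-0.005,0,0.085,0.015,0,0,0,-0.005,0,0.085,0.0,0,0,0,-0.005,0,0.085,0.0,0,0,0,-0.005,0,0.085,0.0],
  "squeeze": 40
}}

```text
clock: 4.6
position: [0.4685, 0.1408, 0.2607]
ee_rot: [0.81, 0.586, 0.002, 0.001]
ft_force: [6.2, -1.7, -3.4]
grip_width: 0.101
grasp_force: 38.9
```

```bash
python3 - <<'E'
import numpy as np
f=lambda t:np.array([226*(1-np.cos(t))+11*np.sin(t),-(226*np.sin(t)-11*(1-np.cos(t)))])
t=0.02+0.036*np.arange(36)-0.01; t[0]=.012
for c in range(3):
    b=f(t[12*c-1]) if c else 0
    print([ [round(x,1) for x in f(a)-b] for a in t[12*c:12*c+12]])
E
```

```text
[[np.float64(0.1), np.float64(-2.7)], [np.float64(0.7), np.float64(-10.4)], [np.float64(1.7), np.float64(-18.5)], [np.float64(2.9), np.float64(-26.5)], [np.float64(4.4), np.float64(-34.5)], [np.float64(6.1), np.float64(-42.5)], [np.float64(8.2), np.float64(-50.4)], [np.float64(10.6), np.float64(-58.2)], [np.float64(13.2), np.float64(-65.9)], [np.float64(16.1), np.float64(-73.5)], [np.float64(19.3), np.float64(-81.0)], [np.float64(22.7), np.float64(-88.4)]]
[[np.float64(3.7), np.float64(-7.3)], [np.float64(7.7), np.float64(-14.4)], [np.float64(11.9), np.float64(-21.3)], [np.float64(16.4), np.float64(-28.1)], [np.float64(21.1), np.float64(-34.8)], [np.float64(26.0), np.float64(-41.3)], [np.float64(31.2), np.float64(-47.5)], [np.float64(36.6), np.float64(-53.6)], [np.float64(42.2), np.float64(-59.5)], [np.float64(48.0), np.float64(-65.2)], [np.float64(54.1), np.float64(-70.7)], [np.float64(60.3), np.float64(-76.0)]]
[[np.float64(6.4), np.float64(-5.0)], [np.float64(13.0), np.float64(-9.8)], [np.float64(19.7), np.float64(-14.4)], [np.float64(26.6), np.float64(-18.7)], [np.float64(33.7), np.float64(-22.8)], [np.float64(40.9), np.float64(-26.6)], [np.float64(48.2), np.float64(-30.1)], [np.float64(55.7), np.float64(-33.4)], [np.float64(63.3), np.float64(-36.4)], [np.float64(70.9), np.float64(-39.1)], [np.float64(78.7), np.float64(-41.6)], [np.float64(86.6), np.float64(-43.8)]]
```

Request:
{"fn": "move_arm", "kwargs": {
  "plan": [0,0,0,0,0.001,-0.003,0,0,0,0,0,0.002,-0.01,0,0,0,0,0,0.003,-0.018,0,0,0,0,0,0.0045,-0.0265,0,0,0,0,0,0.006,-0.0345,0,0,0,0,0,0.0075,-0.0425,0,0,0,0,0,0.0095,-0.0505,0,0,0,0,0,0.012,-0.058,0,0,0,0,0,0.0145,-0.066,0,0,0,0,0,0.0175,-0.0735,0,0,0,0,0,0.021,-0.081,0,0,0,0,0,0.024,-0.0885,0]
}}

```text
clock: 6.1
position: [0.4899, 0.1341, 0.3484]
ee_rot: [0.81, 0.587, -0.0, -0.001]
ft_force: [3.5, 4.7, -8.8]
grip_width: 0.095
grasp_force: 38.7
```

Request:
{"fn": "move_arm", "kwargs": {
  "plan": [0,0,0,0,0.0035,-0.0075,0,0,0,0,0,0.0075,-0.0145,0,0,0,0,0,0.012,-0.0215,0,0,0,0,0,0.0165,-0.028,0,0,0,0,0,0.021,-0.035,0,0,0,0,0,0.026,-0.0415,0,0,0,0,0,0.031,-0.0475,0,0,0,0,0,0.0365,-0.0535,0,0,0,0,0,0.042,-0.0595,0,0,0,0,0,0.048,-0.065,0,0,0,0,0,0.054,-0.0705,0,0,0,0,0,0.0605,-0.076,0]
}}

```text
clock: 7.6
position: [0.5458, 0.1163, 0.4254]
ee_rot: [0.809, 0.588, -0.002, -0.003]
ft_force: [-17.6, 5.6, 11.8]
grip_width: 0.099
grasp_force: 39.7
```

Request:
{"fn": "move_arm", "kwargs": {
  "plan": [0,0,0,0,0.0055,-0.006,0,0,0,0,0,0.0115,-0.0115,0,0,0,0,0,0.018,-0.0165,0,0,0,0,0,0.025,-0.021,0,0,0,0,0,0.032,-0.025,0,0,0,0,0,0.0395,-0.029,0,0,0,0,0,0.047,-0.0325,0,0,0,0,0,0.0545,-0.036,0,0,0,0,0,0.062,-0.039,0,0,0,0,0,0.07,-0.0415,0,0,0,0,0,0.0775,-0.044,0,0,0,0,0,0.084,-0.0465,0]
}}

```text
clock: 9.1
position: [0.6269, 0.0901, 0.4725]
ee_rot: [0.809, 0.588, 0.001, -0.001]
ft_force: [-4.2, 6.4, 3.5]
grip_width: 0.1
grasp_force: 40.7
```

```bash
python3 - <<'E'
from h import *
o=manip.get_obs(); print(o['clock'],o['joint_pos'].round(3),o['ft_force'],o['position'])
h=[]
for n in ('top','scene','wrist'):
    p=shot(n); cv2.imwrite(f'pics/{n}2.png',p['color'][:,:,::-1])
    for l in ('hinge','handle','knee'): print(n,l,pts(p,l))
E
```

```text
9.1 [-0.589  0.346  0.505  1.352 -0.168  1.486 -0.41 ] [-4.20122119  6.38071433  3.48783853] [0.62690982 0.09010413 0.47251293]
top hinge [(0.59, [0.6837, 0.0713, 0.0936]), (0.2, [0.5649, -0.1338, -0.0017])]
top handle [(0.84, [0.6284, 0.0883, 0.3104])]
top knee []
scene hinge [(0.62, [0.6889, 0.075, 0.0978])]
scene handle [(0.63, [0.6263, 0.0966, 0.3127])]
scene knee []
wrist hinge []
wrist handle [(0.68, [0.6229, 0.0939, 0.3116])]
wrist knee [(0.75, [0.644, 0.1892, 0.146])]
```

Request:
{"fn": "move_arm", "kwargs": {
  "plan": [0,0,0,0,0.004,-0.001,0,0,0,0,0,0.007,-0.002,0,0,0,0,0,0.007,-0.002,0.05,0,0,0,0,0.007,-0.002,0.05,0,0,0,0,0.007,-0.002,0.05,0,0,0,0,0.007,-0.025,0.05,0,0,0,0,0.007,-0.055,0.05]
}}

```text
clock: 10.58
position: [0.6339, 0.0862, 0.5257]
ee_rot: [0.81, 0.586, -0.001, -0.0]
ft_force: [0.5, -0.4, 0.3]
grip_width: 0.583
grasp_force: 0.0
```

Request:
{"fn": "move_arm", "kwargs": {
  "plan": [-0.1,0,0,0,-0.035,0,0.04,-0.25,0,0,0.02,-0.085,0,0,-0.42,0,0,0.045,-0.13,0.02,0,-0.6,0,0,0.07,-0.17,0.05,0,-0.77,0,0,0.09,-0.195,0.09,0,-0.87,0,0,0.104,-0.21,0.14,0,-0.87,0,0,0.104,-0.21,0.19,0,-0.87,0,0,0.104,-0.21,0.225,0,-0.87,0,0,0.104,-0.21,0.225,0]
}}

```text
clock: 11.7
position: [0.4664, 0.25, 0.2987]
ee_rot: [0.734, 0.533, 0.245, 0.342]
ft_force: [-0.3, -0.4, 1.2]
grip_width: 0.003
grasp_force: 0.0
```

```bash
python3 - <<'E'
from h import *
o=manip.get_obs(); M=R.from_quat(o['ee_rot']).as_matrix(); print(o['clock'],o['joint_pos'].round(3),o['ft_force'],o['position'],manip.tip_extent)
t=o['position']+M[:,2]*manip.tip_extent; print('tip',t,M[:,2])
for n in ('wrist','scene','top'):
    p=shot(n); cv2.imwrite(f'pics/{n}3.png',p['color'][:,:,::-1])
    for l in ('knee','handle','hinge'):
        q=pts(p,l); print(n,l,q)
        if l=='knee' and q: print('in tool from tip',M.T@(np.array(q[0][1])-t))
E
```

```text
11.7 [-1.026  0.121  0.234  2.102  1.116  0.837 -1.872] [-0.32919511 -0.36313517  1.18547982] [0.46638188 0.24999542 0.29866391] 0.1734
tip [0.59196846 0.20820144 0.18664232] [ 0.72425935 -0.24102639 -0.64602993]
wrist knee [(0.64, [0.6459, 0.1905, 0.1439])]
in tool from tip [0.00020912 0.00404542 0.07093976]
wrist handle [(0.18, [0.7451, 0.3119, -0.0017])]
wrist hinge []
scene knee []
scene handle [(0.91, [0.6281, 0.0949, 0.3154])]
scene hinge [(0.73, [0.6902, 0.0748, 0.0952])]
top knee []
top handle [(0.82, [0.6279, 0.0908, 0.3094])]
top hinge [(0.63, [0.6836, 0.0707, 0.0941]), (0.59, [0.7463, 0.3127, -0.0019])]
```

View pics/wrist3.png

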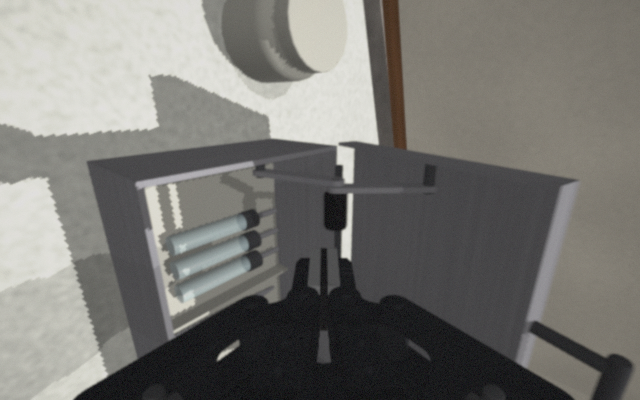

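The knob is at (335,210), just beyond the shut fingertips at (323,250). I'll check its offset with the pixel ray.

```bash
python3 - <<'E'
from h import *
p=shot('wrist'); o=p['_o']; M=R.from_quat(o['ee_rot']).as_matrix(); t=o['position']+M[:,2]*manip.tip_extent
for px in ([335,190],[335,211],[335,230]):
    d=np.array([(px[0]-p['cx'])/p['fx'],(px[1]-p['cy'])/p['fy'],1]); 
    T=np.array(p['mount']); dd=T[:3,:3]@d; s=T[:3,3]
    # depth: tip + 66mm along tool z
    k=(0.1734+0.068-s[2])/dd[2]; print(px,(s+dd*k-[0,0,.1734]).round(4))
    q=plane(p,[px],.147)[0]; print(q, M.T@(q-t))
k=manip.look_for(p,'knee'); print([(x['conf'],M.T@(w(p,x['position'])-t)) for x in k])
c=np.array([.5965,.1]); q=c+.02*np.array([.951,-.309])+.104*np.array([.309,.951]); print('model',M.T@(np.append(q,.147)-t))
E
```

```text
[335, 190] [0.0202 0.0074 0.068 ]
[0.65741532 0.20765781 0.147     ] [0.01839142 0.00765367 0.07447101]
[335, 211] [0.004  0.0076 0.068 ]
[0.65248857 0.19161914 0.147     ] [0.00161613 0.00786505 0.0747095 ]
[335, 230] [-0.0113  0.0078  0.068 ]
[0.6478194  0.17641896 0.147     ] [-0.01428215  0.00806538  0.07493553]
[(0.91, array([0.01075392, 0.00429756, 0.06317892]))]
model [0.00115945 0.00468261 0.07093617]
```

Request:
{"fn": "move_arm", "kwargs": {
  "plan": [0,0,0,0,0.002,0.015,0,0,0,0,0,0.005,0.035,0,0,0,0,0,0.007,0.05,0,0,0,0,0,0.007,0.055,0,0,0,0,0,0.007,0.0575,0,0,0,0,0,0.007,0.06,0,0,0,0,0,0.007,0.0625,0,0,0,0,0,0.008,0.065,0,0,0,0,0,0.009,0.0675,0,0,0,0,0,0.01,0.07,0,0,0,0,0,0.011,0.0725,0,0,0,0,0,0.011,0.075,0]
}}

```text
clock: 13.9
position: [0.5282, 0.2309, 0.2609]
ee_rot: [0.734, 0.532, 0.248, 0.341]
ft_force: [-0.5, 0.8, 1.8]
grip_width: 0.004
grasp_force: 0.9
```

```bash
python3 - <<'E'
from h import *
o=manip.get_obs(); M=R.from_quat(o['ee_rot']).as_matrix(); t=o['position']+M[:,2]*manip.tip_extent
print(o['clock'],'F tool',M.T@o['ft_force'],t)
p=shot('wrist'); cv2.imwrite('pics/wrist4.png',p['color'][:,:,::-1])
print([(x['conf'],M.T@(w(p,x['position'])-t)) for x in manip.tip_of(p,'knee')])
for n in ('scene','top'):
    p=shot(n); print(pts(p,'handle'),pts(p,'hinge'))
E
```

```text
13.9 F tool [ 0.55900451  0.91900593 -1.69966659] [0.65416661 0.18966093 0.14911482]
[(0.78, array([ 0.00157843, -0.00337741,  0.00639194]))]
[(0.9, [0.6398, 0.0898, 0.318])] [(0.91, [0.6883, 0.0722, 0.0952])]
[(0.92, [0.6415, 0.0866, 0.3169])] [(0.56, [0.6843, 0.0727, 0.0938]), (0.47, [0.6391, 0.0853, 0.3138])]
```

Request:
{"fn": "move_arm", "kwargs": {
  "plan": [0,0,0,0,0,0.002,0,0,0,0,0,0.001,0.004,0,0,0,0,0,0.001,0.006,0,0,0,0,0,0.002,0.008,0,0,0,0,0,0.002,0.01,0]
}}

```text
clock: 14.92
position: [0.5368, 0.2278, 0.2558]
ee_rot: [0.734, 0.532, 0.247, 0.341]
ft_force: [0.2, 0.1, 1.1]
grip_width: -0.0
grasp_force: 0.4
```

Request:
{"fn": "move_arm", "kwargs": {
  "plan": [0,0,0,0,0,0.0015,0,0,0,0,0,0,0.003,0]
}}

```text
clock: 15.18
position: [0.5389, 0.2271, 0.2538]
ee_rot: [0.734, 0.532, 0.247, 0.341]
ft_force: [-0.6, -0.2, 0.0]
grip_width: -0.003
grasp_force: 0.4
```

Request:
{"fn": "move_arm", "kwargs": {
  "plan": [0,0,0,0,0,0.0015,0,0,0,0,0,0,0.003,0,0,0,0,0,0,0.003,0]
}}

```text
clock: 15.55
position: [0.5407, 0.2266, 0.2523]
ee_rot: [0.734, 0.532, 0.247, 0.341]
ft_force: [-10.2, -0.7, 8.5]
grip_width: -0.001
grasp_force: 6.3
```

```bash
python3 - <<'E'
from h import *
o=manip.get_obs(); M=R.from_quat(o['ee_rot']).as_matrix(); t=o['position']+M[:,2]*manip.tip_extent
print(o['clock'],'F tool',M.T@o['ft_force'],t)
p=shot('wrist'); cv2.imwrite('pics/wrist5.png',p['color'][:,:,::-1])
print([(x['conf'],M.T@(w(p,x['position'])-t)) for x in manip.tip_of(p,'knee')],pts(p,'knee'))
for n in ('scene','top'):
    p=shot(n); print(pts(p,'handle'),pts(p,'hinge'))
E
```

```text
15.55 F tool [ -3.80807439   0.39997257 -12.70842219] [0.66670373 0.18529262 0.1405019 ]
[(0.67, array([-0.00104639, -0.0027773 ,  0.0066802 ]))] [(0.67, [0.6695, 0.1833, 0.1341])]
[(0.62, [0.6379, 0.0904, 0.3193])] [(0.95, [0.6875, 0.0752, 0.0992])]
[(0.84, [0.6426, 0.0862, 0.314])] [(0.74, [0.6858, 0.0718, 0.0921]), (0.68, [0.5942, 0.1024, -0.0003])]
```

View pics/wrist5.png

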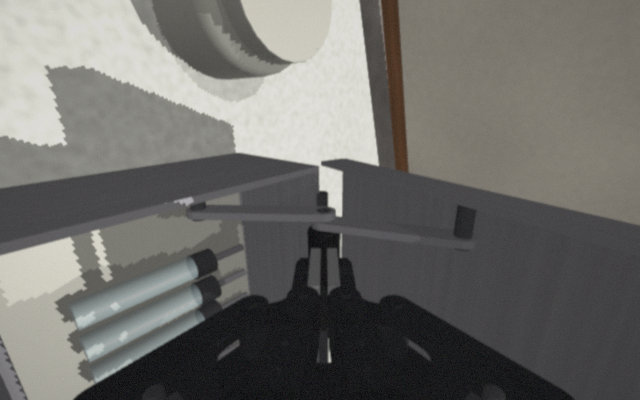

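The force rose to 12.7 N, and the knob is at chest (47, 135), which matches its locked position of (48, 135). In the picture the knee at (322,215) is bent past straight. I'll back off and verify.

Request:
{"fn": "move_arm", "kwargs": {
  "plan": [0,0,0,0,0,-0.005,0,0,0,0,0,0,-0.02,0,0,0,0,0,0,-0.045,0,0,0,0,0,0,-0.075,0,0,0,0,0,0,-0.105,0,0,0,0,0,0,-0.12,0,0,0,0,0,0,-0.12,0,0,0,0,0,0,-0.12,0,0,0,0,0,0,-0.12,0,0,0,0,0,0,-0.12,0,0,0,0,0,0,-0.12,0,0,0,0,0,0,-0.12,0]
}}

```text
clock: 17.5
position: [0.4539, 0.2549, 0.3293]
ee_rot: [0.734, 0.532, 0.247, 0.341]
ft_force: [-0.1, -0.7, -0.5]
grip_width: -0.004
grasp_force: 0.0
```

```bash
python3 - <<'E'
from h import *
print(manip.get_obs()['clock'])
p=shot('wrist'); cv2.imwrite('pics/wrist6.png',p['color'][:,:,::-1]); print(pts(p,'knee'))
for n in ('scene','top'):
    p=shot(n); print(pts(p,'handle'),pts(p,'hinge'),pts(p,'tub'),pts(p,'bottle_tall'))
E
```

```text
17.5
[(0.8, [0.67, 0.1817, 0.1336])]
[(0.6, [0.6385, 0.092, 0.3195])] [(0.76, [0.6882, 0.0732, 0.0965])] [(0.88, [0.7432, 0.3128, 0.0036]), (0.2, [0.6, 0.0989, 0.0017])] [(0.76, [0.563, -0.1321, -0.0013])]
[(0.76, [0.6395, 0.0876, 0.3116])] [(0.59, [0.6861, 0.0705, 0.0951])] [(0.95, [0.7451, 0.3137, -0.0023])] [(0.72, [0.5635, -0.1335, -0.0017])]
```

View pics/wrist6.png

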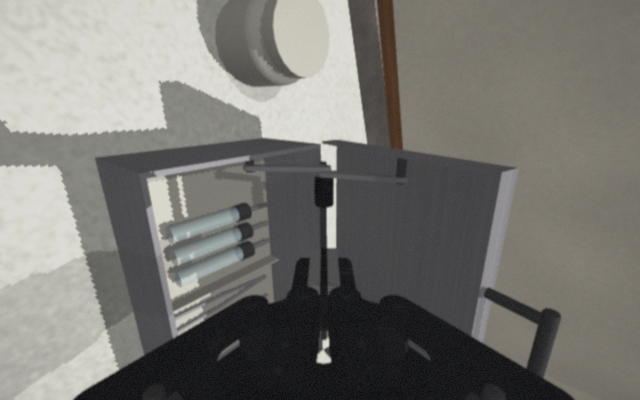

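The arm is clear. The knee at (323,185) has stayed at its locked position, the lid is standing, and the neighbouring objects haven't moved.

```bash
python3 -c "
from workcell import manip
print(manip.hand_in())"
```

```text
the job is handed in; nothing more can be done
None
```

The chest lid is raised and locked on its stay with the robot clear of it, the tub and tall bottle measured unmoved (the short bottle was not re-measured), and the job was handed in at about 17.7 s; no verdict came back.

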